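# Feed a control unit through the returns chute flap

## Task

Without gripping or lifting it, push the control unit sideways across the chute's deck until its long side lies flush against the fence, then push it from behind along the fence, opening the hanging flap with it, until it slips off the sill and slides down the ramp. Draw the fingers back so that the flap swings fully shut behind it, and leave everything else on the chute and table where it is.

Things in the scene. Friction and masses are not known exactly. Their poses are not given: they have to be found in the camera images.
- chute: Fixed steel returns chute. Origin on the table straight under the hanging flap; x points through the flap (feed direction), y left, z up. In its frame, mm: flat deck, top z 90, x -250 to 32, y -140 to 55, right and rear edges open. Flap opening at x 0, y -47 to 41, below a 7 mm hinge rod (axis z 144) between 12 mm posts (tops z 152). Low slanting lead-in right of it: x -42 to -2, y -78 to -48, top z 106.
- fence (a point): Point on the face of the fence, at deck height, half-way along it; axes as the chute's. The fence is a straight bar along the left of the deck, 18 mm high; its flat face looks right (-y) and runs along x from 115 mm behind this point to 120 mm ahead of it, into the left side of the flap's opening.
- sill_edge (a point): Middle of the far edge of the level sill, deck height, 32 mm beyond the flap; axes as the chute's. From here a smooth steel ramp falls at 28 degrees for 158 mm (level), between side walls 88 mm apart (tops 15 mm above deck height), to an end wall 50 mm high that stops the unit. A unit lying straight, whose centre is pushed some 8 mm or more past this edge, tips and slides down by itself.
- flap (a joint): Hanging aluminium flap, 80 mm wide, 3 mm thick, on the hinge rod; its lower edge hangs 3 mm above the deck at x = 0. Value: 0 hanging shut, grows as it swings inward (+x of the chute), up to 1.45 rad; it cannot swing outward. It weighs 50 g and falls shut by its own weight when nothing holds it.
- unit_center (a point): Centre (12 mm above its underside) of the loose control unit on the deck: flat aluminium box with ribbed lid, 100 mm long along x, 64 wide along y, 24 high overall. Its rear (-x) end is a black connector block 52 mm wide, 20 high, with a flat end face 50 mm behind this point. x points roughly at the flap at the start. About 0.25 kg, centre of mass within 4 mm of this point.
- plug: small loose black cable plug, about 46 x 22 x 14 mm, lying on the chute's deck to the right of the lane; leave alone; origin under its centre
- capacitor: black cylinder 35 mm across, 45 mm tall, standing on the table close beside the chute's right wall; leave alone; origin under its centre
- bottle: small white bottle, 52 mm across, 100 mm tall, on the table; leave alone; origin under its centre
- screwdriver: screwdriver about 170 mm long lying on the table; leave alone
- heatsink: finned aluminium heat sink 60 x 50 x 30 mm on the table; leave alone; origin under its centre
- adapter: flat black adapter box 85 x 45 x 24 mm on the table; leave alone; origin under its centre
- worklight: standing work lamp, foot 84 mm across, 200 mm tall, on the table; leave alone; origin under its centre
Not all that is in view belongs to the job. What is shaped like the part that bears unit_center but green or red is not meant.

How it is judged:
By the outcome, as a careful person would: the job done as asked, in the order asked, and still so for the second after the job is handed in, with the robot touching nothing.
It also fails if it takes over 48 s, if anything falls off the work surface, if the arm or the gripper's body presses on something with over 40 N, if the wrist force passes 120 N, or if a joint passes its speed limit or range.

## Robot

A 6-joint arm with a two-finger parallel gripper is mounted at the origin on the work surface. World frame = base frame: x ahead of the robot, y to its left, z up, the work surface at z = 0. Lengths are in mm, angles in rad, forces in N, time in s.
With the tool pointing down it reaches from about 350 to 875 mm from the base axis. Payload 4.2 kg.
Tool frame: the origin (TCP) lies at the very end of the fingers, on their centre line; the grasp point (between the pads) lies 19 mm behind it; z points along the fingers, y is the line along which they close (so a half turn about z gives the same grasp; the last joint's range is limited). The gripper opens to 85 mm and grips with 20 to 120 N. Pads are 22 mm wide; open, the fingers measure 114 mm over their backs; the gripper's body (76 mm by 85 mm) begins 54 mm behind the grasp point. The pads swing forward as they close: fully open they stand 13 mm farther back than shut.
Start: joints at [-1.065, 0.385, 0.008, 0, -1.194, -0.259], TCP at [152.706, -606.036, 231.312] pointing down, gripper open.
Joint ranges: [-3.14, 3.14], [-1.21, 2.06], [-1.07, 1.41], [-3.16, 2.05], [-2.99, -0.16], [-3.1, 3.1]. Speed limits (rad/s): [2.79, 2.79, 3.14, 3.14, 3.14, 3.14].

## Interface

Orientations are given as a unit quaternion [x, y, z, w].
In Python, from bench import arm, optics gives the robot as it stands. The module is installed in compiled form; this text tells all that it offers.
- The arm moves only by the tool step_arm, never from a script. Its argument "motion" is a list of rows, each an object with "dr": the turn, a rotation vector about the tool's x, y, z in units of 8 degrees (1.0 is 8 degrees), a list of three; "slide": the shift along the tool's x, y, z in mm, a list of three; "jaw": the finger opening in mm, from 0 to 85.4. A call has exactly 8 rows; each row is the pose to reach, as a shift and turn from the pose commanded when the call began, along the tool's axes at that moment; what a row does not reach only later rows make up. A row lasts 1/8 s, in which the tool goes at most 62.5 mm and 10.7 degrees, less where a joint would pass 70% of its speed; a pose out of reach is approached as far as the arm can. A call with a gripper value outside its range is refused whole. The fingers move at their own pace and stop on an object; the grip force is fixed at half the most. Time passes only in rows, so rows that repeat a pose let the fingers close, or fill a call up. It gives the time, the measured TCP pose, the force, the opening and the grip force at its end, in the units of the state.
- arm.read_state(): the state, without advancing time (a new reading comes with each control period).
- optics.get_image(name): name is "scene" or "side" or "wrist"; returns the picture (420x560x3 uint8, blue, green, red); there is no depth.
- optics.camera_info(name): a dict with "camera_matrix" (3x3 intrinsics, pixels), "k1" (the pictures are not rectified: a ray, as slopes to the right and down, at radius r is drawn at 1 + k1 r^2 times it, then the intrinsics apply), "view" (4x4, takes a point from world to camera coordinates); the wrist camera has in their place "T_tool_cam" (4x4, takes a point from camera to tool coordinates, whose origin is the TCP and whose axes are the flange's). Camera axes: x right, y up, looking along -z (the intrinsics and any distortion apply to the point x, -y, -z); pixel columns grow to the right and rows downward; lengths in mm; the calibration is good to about 2 mm. A picture is of the moment at which its call begins: read the wrist's pose just before it. camera_info takes no time and is no camera call.
- arm.job_done(): hands the job in; it is judged then, once.
The state is a dict: "clock": time; "joints": joint angles; "joint_vel": joint speeds; "joint_efforts": joint torques, N m; "position": TCP position; "ee_rot": TCP orientation; "contact_force": force on the tool from outside, world axes, zero at the start; "wrist_torque": the same for the moment, N m; "gripper_width": finger opening in mm; "grasp_force": force on a finger pad.
Only numpy, scipy, OpenCV 4.12 (cv2) and the standard library are available. Lean on these libraries where they do the work, as an engineer would, in place of code of your own. Each camera call takes 0.05 s, during which the arm holds its last target. There are 200 camera calls.

## Working session

There is one attempt and no reset: what is moved stays moved. The work goes in short steps, Python scripts to look and compute and a tool call to move; the robot and the scene stay as the last step left them, time stands still between calls to the robot, and variables do not carry over. Pictures are saved under pics/ and viewed, at most 10 in all, crops included, and the job is handed in when it is done.

Besides the shell and the picture viewer there is one more tool, called after "Request:" as name(argument=value, ...), one argument or row to a line, values as JSON. step_arm: Moves the arm, as the interface text tells. Its arguments: {"type":"object","properties":{"motion":{"type":"array","items":{"type":"object","properties":{"dr":{"type":"array","items":{"type":"number"}},"slide":{"type":"array","items":{"type":"number"}},"jaw":{"type":"number"}}}}},"required":["motion"]}

```bash
mkdir -p pics; python3 - <<'E'
from bench import arm, optics
import cv2, numpy as np
s=arm.read_state(); print(s['clock'],s['position'],s['ee_rot'],s['gripper_width'])
for n in ("scene","side"):
    cv2.imwrite(f"pics/{n}0.png",optics.get_image(n))
    c=optics.camera_info(n); print(n,{k:np.round(v,3).tolist() for k,v in c.items() if k!='name' and not isinstance(v,str)})
print(optics.camera_info("wrist"))
E
```

```text
0.0 [ 152.58091029 -605.49348801  230.20039072] [-1.23012643e-01  9.92404481e-01  1.09476639e-03 -1.91589572e-04] 85.45433405069683
scene {'camera_matrix': [[382.73, 0.0, 281.369], [0.0, 382.73, 208.938], [0.0, 0.0, 1.0]], 'k1': 0.011, 'view': [[0.647, 0.762, -0.011, -341.015], [-0.624, 0.538, 0.566, 274.319], [0.438, -0.359, 0.824, -1378.828], [0.0, 0.0, 0.0, 1.0]]}
side {'camera_matrix': [[382.026, 0.0, 285.063], [0.0, 382.026, 214.339], [0.0, 0.0, 1.0]], 'k1': -0.021, 'view': [[-0.966, -0.258, 0.018, 534.733], [0.167, -0.568, 0.806, -177.719], [-0.198, 0.781, 0.592, -884.946], [0.0, 0.0, 0.0, 1.0]]}
{'camera_matrix': array([[355.52048315,   0.        , 281.63731564],
       [  0.        , 355.52048315, 206.19203497],
       [  0.        ,   0.        ,   1.        ]]), 'k1': -0.06784445271999409, 'T_tool_cam': array([[-1.63802264e-04,  9.58708094e-01,  2.84391918e-01,
         7.28771728e+01],
       [ 9.99999973e-01,  1.09759903e-04,  2.05964196e-04,
        -3.58635384e-01],
       [ 1.66244712e-04,  2.84391944e-01, -9.58708086e-01,
        -1.43062112e+02],
       [ 0.00000000e+00,  0.00000000e+00,  0.00000000e+00,
         1.00000000e+00]])}
```

View pics/scene0.png

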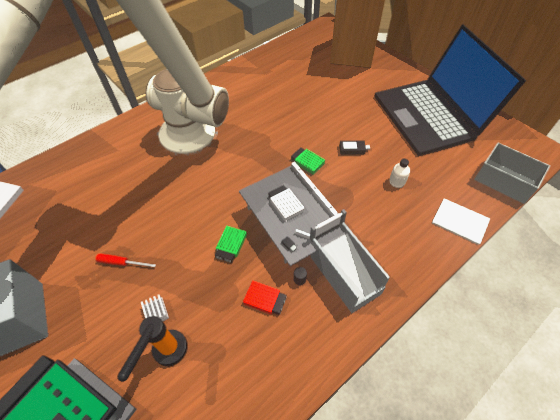

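View pics/side0.png

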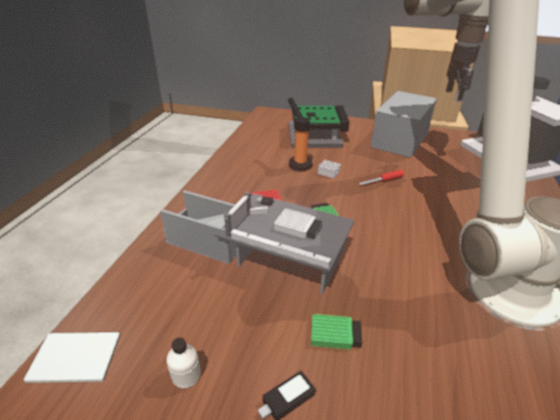

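The scene picture shows the chute in the centre, with its deck at about (290,210), the fence at (315,190), the flap at (328,225) and the ramp at (350,265). Units: the silver one is on the deck at (287,204). The green ones at (310,160) and (230,242) and the red one at (265,297) are on the table and are decoys. The silver one fits because it lies on the deck. I'll confirm it in an enlarged crop.

```bash
cat > h.py <<'E'
import numpy as np, cv2
from bench import arm, optics
from scipy.spatial.transform import Rotation as R
def view(n,s=None):
    c=optics.camera_info(n)
    if n!="wrist": return c,np.array(c['view'])
    T=np.eye(4); T[:3,:3]=R.from_quat(s['ee_rot']).as_matrix(); T[:3,3]=s['position']
    return c,np.linalg.inv(T@np.array(c['T_tool_cam']))
def unproj(n,px,z,s=None):
    c,V=view(n,s)
    d=cv2.undistortPoints(np.array(px,float).reshape(-1,1,2),c['camera_matrix'],np.array([c['k1'],0,0,0.])).reshape(-1,2)
    Rm=V[:3,:3]; o=-Rm.T@V[:3,3]; r=np.c_[d[:,0],-d[:,1],-np.ones(len(d))]@Rm
    return o+r*((z-o[2])/r[:,2])[:,None]
def proj(n,P,s=None):
    c,V=view(n,s); q=np.atleast_2d(P)@V[:3,:3].T+V[:3,3]
    return cv2.projectPoints(q*[1,-1,-1],np.zeros(3),np.zeros(3),c['camera_matrix'],np.array([c['k1'],0,0,0.]))[0].reshape(-1,2)
E
python3 - <<'E'
import cv2,numpy as np
a=cv2.imread("pics/scene0.png")[155:310,230:400]; b=cv2.imread("pics/side0.png")[185:290,155:360]
cv2.imwrite("pics/c1.png",cv2.resize(a,(680,620),interpolation=cv2.INTER_CUBIC)[:600])
E
```

```text
(no output)
```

View pics/c1.png

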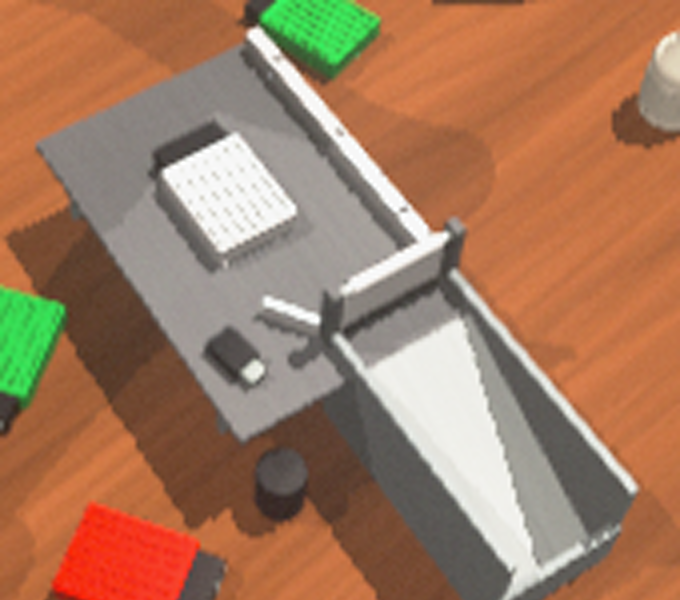

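```bash
python3 - <<'E'
from h import *
f=lambda l:[(230+x/4,155+y/4) for x,y in l]
d=unproj("scene",f([(38,148),(242,438),(345,372)]),90)
p=unproj("scene",f([(333,293),(455,222)]),152)
fe=unproj("scene",f([(252,30),(430,238)]),108)
u=unproj("scene",f([(158,185),(232,132),(297,210),(222,258)]),114)
for n,x in zip("dpfu",(d,p,fe,u)): print(n,x.round(0).tolist())
print('u ctr',u.mean(0), [np.linalg.norm(u[i]-u[(i+1)%4]) for i in range(4)])
v=p[1]-p[0]; print('y dir',np.degrees(np.arctan2(v[1],v[0])),np.linalg.norm(v)); 
v=d[1]-d[0]; print('x dir deck',np.degrees(np.arctan2(v[1],v[0])),np.linalg.norm(v))
v=fe[1]-fe[0]; print('x dir fence',np.degrees(np.arctan2(v[1],v[0])),np.linalg.norm(v))
for a,b in((0,3),(1,2)):
  v=u[b]-u[a]; print('u dir',np.degrees(np.arctan2(v[1],v[0])))
E
```

```text
d [[399.0, -50.0, 90.0], [671.0, -90.0, 90.0], [679.0, -7.0, 90.0]]
p [[655.0, -0.0, 152.0], [667.0, 97.0, 152.0]]
f [[427.0, 132.0, 108.0], [647.0, 100.0, 108.0]]
u [[496.0, -15.0, 114.0], [494.0, 54.0, 114.0], [574.0, 44.0, 114.0], [570.0, -20.0, 114.0]]
u ctr [533.57954024  15.76249977 114.        ] [np.float64(69.22695002548302), np.float64(80.73249347091408), np.float64(64.58986691752054), np.float64(74.95233857389233)]
y dir 82.90925344360434 97.83282201243148
x dir deck -8.437241766917536 274.5445345683074
x dir fence -8.296822740303123 222.352193118809
u dir -4.320879589171909
u dir -7.388724869817242
```

The crop shows the silver unit with its black connector to the rear, on the deck at (230,190) in the crop. It is the one meant. The chute's yaw is about -8°. I'll move to a hover above the deck for a wrist view.

Request:
step_arm(
  motion=[
    {"slide": [-20, 20, -40], "dr": [0, 0, 0], "jaw": 25},
    {"slide": [-60, 60, -60], "dr": [0, 0, 0], "jaw": 25},
    {"slide": [-100, 100, -60], "dr": [0, 0, 0], "jaw": 25},
    {"slide": [-140, 140, -60], "dr": [0, 0, 0], "jaw": 25},
    {"slide": [-180, 180, -60], "dr": [0, 0, 0], "jaw": 25},
    {"slide": [-220, 220, -60], "dr": [0, 0, 0], "jaw": 25},
    {"slide": [-260, 260, -60], "dr": [0, 0, 0], "jaw": 25},
    {"slide": [-300, 300, -60], "dr": [0, 0, 0], "jaw": 25},
  ],
)

```text
clock: 1.1
position: [370.7, -240.0, 291.2]
ee_rot: [-0.123, 0.992, 0.0, 0.0]
contact_force: [2.3, -0.5, 0.8]
gripper_width: 24.8
grasp_force: 0.0
```

Request:
step_arm(
  motion=[
    {"slide": [-40, 40, 0], "dr": [0, 0, 0.4], "jaw": 25},
    {"slide": [-80, 80, 0], "dr": [0, 0, 0.8], "jaw": 25},
    {"slide": [-120, 120, 0], "dr": [0, 0, 1.2], "jaw": 25},
    {"slide": [-160, 160, 0], "dr": [0, 0, 1.7], "jaw": 25},
    {"slide": [-200, 200, 0], "dr": [0, 0, 2.2], "jaw": 25},
    {"slide": [-230, 230, 10], "dr": [0, 0, 2.7], "jaw": 25},
    {"slide": [-230, 230, 10], "dr": [0, 0, 2.7], "jaw": 25},
    {"slide": [-230, 230, 10], "dr": [0, 0, 2.7], "jaw": 25},
  ],
)

```text
clock: 2.1
position: [536.7, 37.1, 280.9]
ee_rot: [0.065, 0.998, -0.0, -0.001]
contact_force: [-0.5, -0.4, -0.3]
gripper_width: 25.1
grasp_force: 0.0
```

```bash
python3 - <<'E'
from h import *
s=arm.read_state(); im=optics.get_image("wrist"); cv2.imwrite("pics/w1.png",im)
cv2.imwrite("pics/w1v.png",cv2.resize(im,None,fx=1.42,fy=1.42,interpolation=cv2.INTER_CUBIC))
import json; json.dump({k:np.array(s[k]).tolist() for k in('position','ee_rot')},open("w1.json","w"))
print(s['clock'],s['position'],s['ee_rot'],s['gripper_width'],s['contact_force'])
E
```

```text
2.1 [536.73731053  37.12900183 280.91565348] [ 6.47732871e-02  9.97899787e-01 -2.78122491e-04 -5.99190505e-04] 25.110642388379443 [-0.50671958 -0.39498105 -0.27626047]
```

View pics/w1v.png

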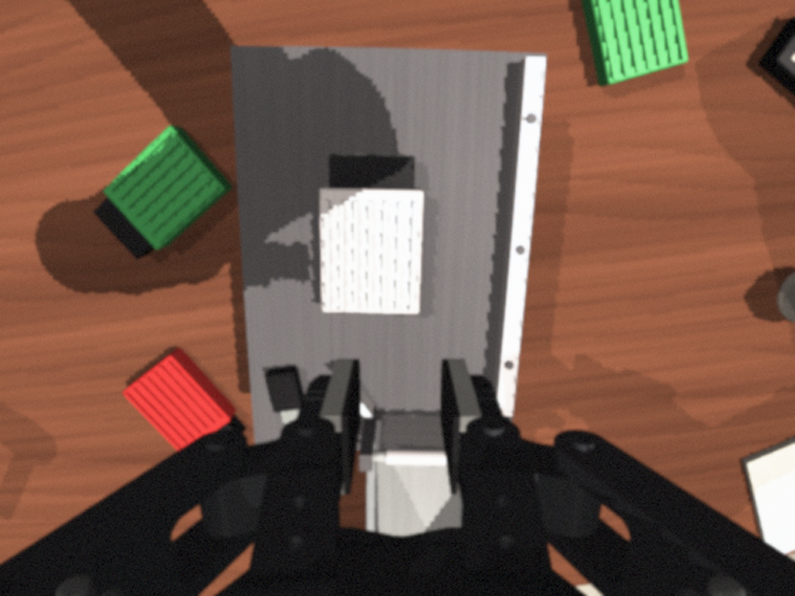

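```bash
cat > m.py <<'E'
from h import *
import json
s=json.load(open("w1.json"))
U=lambda l,z:unproj("wrist",np.array(l)/1.42,z,s)[:,:2]
d=U([(232,45),(253,438)],90); fe=U([(525,57),(499,415)],108); u=U([(320,190),(423,190),(419,314),(321,312)],114)
k=U([(330,156),(414,157)],110); pl=U([(267,368),(299,368),(300,408)],104); sill=U([(385,451),(447,451)],90)
ang=lambda v:np.degrees(np.arctan2(v[1],v[0]))
print('deck',ang(d[1]-d[0]),'fence',ang(fe[1]-fe[0]),'unit',ang(u[3]-u[0]),ang(u[2]-u[1]),ang(k[1]-k[0])-90)
th=np.radians((ang(d[1]-d[0])+ang(fe[1]-fe[0]))/2); Rm=np.array([[np.cos(th),-np.sin(th)],[np.sin(th),np.cos(th)]])
O=np.array([661,51.5])
for n,x in dict(d=d,fe=fe,u=u,k=k,pl=pl,sill=sill,tcp=np.array([s['position'][:2]])).items(): print(n,((x-O)@Rm).round(1).tolist(),x.round(0).tolist())
E
python3 m.py
```

```text
deck -9.263489287860903 fence -8.135184201736653 unit -9.43540853886625 -8.597442186903628 -8.215837424929603
d [[-251.4, -140.1], [23.7, -142.8]] [[391.0, -49.0], [663.0, -93.0]]
fe [[-244.9, 36.6], [-11.2, 38.9]] [[424.0, 125.0], [656.0, 92.0]]
u [[-165.5, -83.2], [-166.8, -20.7], [-87.5, -20.6], [-87.4, -84.2]] [[485.0, -6.0], [493.0, 56.0], [571.0, 44.0], [562.0, -19.0]]
k [[-185.6, -77.4], [-186.1, -26.6]] [[466.0, 3.0], [473.0, 53.0]]
pl [[-42.0, -124.6], [-42.6, -102.1], [-11.3, -102.7]] [[601.0, -65.0], [603.0, -43.0], [634.0, -48.0]]
sill [[32.1, -41.8], [31.1, 5.7]] [[686.0, 5.0], [693.0, 52.0]]
tcp [[-120.7, -33.0]] [[537.0, 37.0]]
```

The chute axes agree across the two cameras: origin about (661, 51.5), yaw about -8.5°. In chute axes the unit's centre is at (-136, -52), almost straight, and the fence face is at y of about 38 to 41. I'll descend to the right of the unit with the jaw shut.

Request:
step_arm(
  motion=[
    {"slide": [8, -35, 0], "dr": [0, 0, 0.13], "jaw": 0},
    {"slide": [17, -75, 15], "dr": [0, 0, 0.13], "jaw": 0},
    {"slide": [17, -75, 50], "dr": [0, 0, 0.13], "jaw": 0},
    {"slide": [17, -75, 90], "dr": [0, 0, 0.13], "jaw": 0},
    {"slide": [17, -75, 130], "dr": [0, 0, 0.13], "jaw": 0},
    {"slide": [17, -75, 160], "dr": [0, 0, 0.13], "jaw": 0},
    {"slide": [17, -75, 176], "dr": [0, 0, 0.13], "jaw": 0},
    {"slide": [17, -75, 182], "dr": [0, 0, 0.13], "jaw": 0},
  ],
)

```text
clock: 3.15
position: [509.8, -35.9, 99.0]
ee_rot: [0.075, 0.997, -0.0, -0.0]
contact_force: [-0.7, 0.8, -0.4]
gripper_width: 0.1
grasp_force: 0.0
```

Request:
step_arm(
  motion=[
    {"slide": [0, 3, 0], "dr": [0, 0, 0], "jaw": 0},
    {"slide": [0, 7, 0], "dr": [0, 0, 0], "jaw": 0},
    {"slide": [0, 12, 0], "dr": [0, 0, 0], "jaw": 0},
    {"slide": [0, 17, 0], "dr": [0, 0, 0], "jaw": 0},
    {"slide": [0, 22, 0], "dr": [0, 0, 0], "jaw": 0},
    {"slide": [0, 26, 0], "dr": [0, 0, 0], "jaw": 0},
    {"slide": [0, 29, 0], "dr": [0, 0, 0], "jaw": 0},
    {"slide": [0, 30, 0], "dr": [0, 0, 0], "jaw": 0},
  ],
)

```text
clock: 4.15
position: [515.0, -4.9, 99.3]
ee_rot: [0.074, 0.997, -0.0, -0.0]
contact_force: [-0.7, -1.3, 0.8]
gripper_width: 0.3
grasp_force: 0.6
```

```bash
python3 - <<'E'
from h import *
s=arm.read_state(); im=optics.get_image("wrist"); cv2.imwrite("pics/w2.png",im)
cv2.imwrite("pics/w2v.png",cv2.resize(im,None,fx=1.42,fy=1.42,interpolation=cv2.INTER_CUBIC))
import json; json.dump({k:np.array(s[k]).tolist() for k in('position','ee_rot')},open("w2.json","w"))
print(s['clock'],s['position'],s['ee_rot'],s['gripper_width'],s['contact_force'])
E
```

```text
4.15 [515.02288494  -4.92759577  99.28959043] [ 7.39935661e-02  9.97258718e-01 -2.35794500e-05 -3.99496312e-05] 0.29224612264042454 [-0.66594829 -1.32543978  0.82750476]
```

View pics/w2v.png

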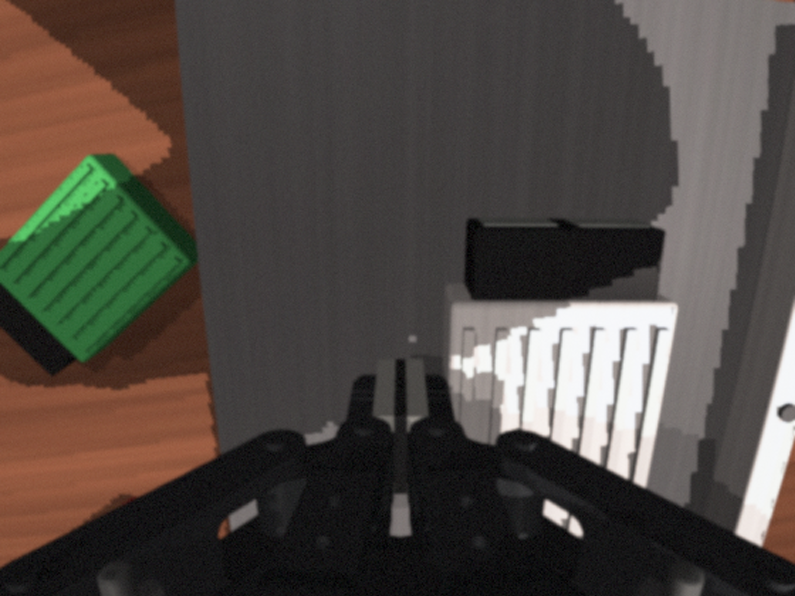

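The fingers touch the unit's right side at (450,420) and it moves squarely: the rear lid edge runs level from (455,301) to (676,303). I'll keep pushing towards the fence.

Request:
step_arm(
  motion=[
    {"slide": [0, 3, 0], "dr": [0, 0, 0], "jaw": 0},
    {"slide": [0, 8, 0], "dr": [0, 0, 0], "jaw": 0},
    {"slide": [0, 13, 0], "dr": [0, 0, 0], "jaw": 0},
    {"slide": [0, 18, 0], "dr": [0, 0, 0], "jaw": 0},
    {"slide": [0, 23, 0], "dr": [0, 0, 0], "jaw": 0},
    {"slide": [0, 28, 0], "dr": [0, 0, 0], "jaw": 0},
    {"slide": [0, 31, 0], "dr": [0, 0, 0], "jaw": 0},
    {"slide": [0, 33, 0], "dr": [0, 0, 0], "jaw": 0},
  ],
)

```text
clock: 5.2
position: [519.9, 27.7, 99.3]
ee_rot: [0.074, 0.997, -0.0, -0.0]
contact_force: [-0.2, -0.8, 0.2]
gripper_width: 0.1
grasp_force: 0.4
```

Request:
step_arm(
  motion=[
    {"slide": [0, 1, 0], "dr": [0, 0, 0], "jaw": 0},
    {"slide": [0, 2, 0], "dr": [0, 0, 0], "jaw": 0},
    {"slide": [0, 3, 0], "dr": [0, 0, 0], "jaw": 0},
    {"slide": [0, 3.5, 0], "dr": [0, 0, 0], "jaw": 0},
    {"slide": [0, 4, 0], "dr": [0, 0, 0], "jaw": 0},
    {"slide": [0, 4.5, 0], "dr": [0, 0, 0], "jaw": 0},
    {"slide": [0, 5, 0], "dr": [0, 0, 0], "jaw": 0},
    {"slide": [0, 5, 0], "dr": [0, 0, 0], "jaw": 0},
  ],
)

```text
clock: 6.2
position: [520.3, 32.0, 99.3]
ee_rot: [0.074, 0.997, -0.0, -0.0]
contact_force: [-0.9, -3.3, 0.9]
gripper_width: -0.3
grasp_force: 1.7
```

Request:
step_arm(
  motion=[
    {"slide": [0, 0.5, 0], "dr": [0, 0, 0], "jaw": 0},
    {"slide": [0, 1, 0], "dr": [0, 0, 0], "jaw": 0},
    {"slide": [0, 1, 0], "dr": [0, 0, 0], "jaw": 0},
    {"slide": [0, 1.5, 0], "dr": [0, 0, 0], "jaw": 0},
    {"slide": [0, 1.5, 0], "dr": [0, 0, 0], "jaw": 0},
    {"slide": [0, 2, 0], "dr": [0, 0, 0], "jaw": 0},
    {"slide": [0, 2, 0], "dr": [0, 0, 0], "jaw": 0},
    {"slide": [0, 2, 0], "dr": [0, 0, 0], "jaw": 0},
  ],
)

```text
clock: 7.2
position: [520.2, 32.3, 99.3]
ee_rot: [0.074, 0.997, -0.002, -0.001]
contact_force: [1.2, -9.5, 0.5]
gripper_width: 0.3
grasp_force: 5.2
```

```bash
python3 - <<'E'
from h import *
s=arm.read_state(); im=optics.get_image("wrist"); cv2.imwrite("pics/w3.png",im)
cv2.imwrite("pics/w3v.png",cv2.resize(im,None,fx=1.42,fy=1.42,interpolation=cv2.INTER_CUBIC))
print(s['clock'],s['position'],s['ee_rot'],s['gripper_width'],s['contact_force'])
E
```

```text
7.2 [520.24872042  32.34541721  99.29422678] [ 7.42535994e-02  9.97237589e-01 -1.62060499e-03 -9.83775953e-04] 0.28816329395787116 [ 1.18812738 -9.48986063  0.49783981]
```

View pics/w3v.png

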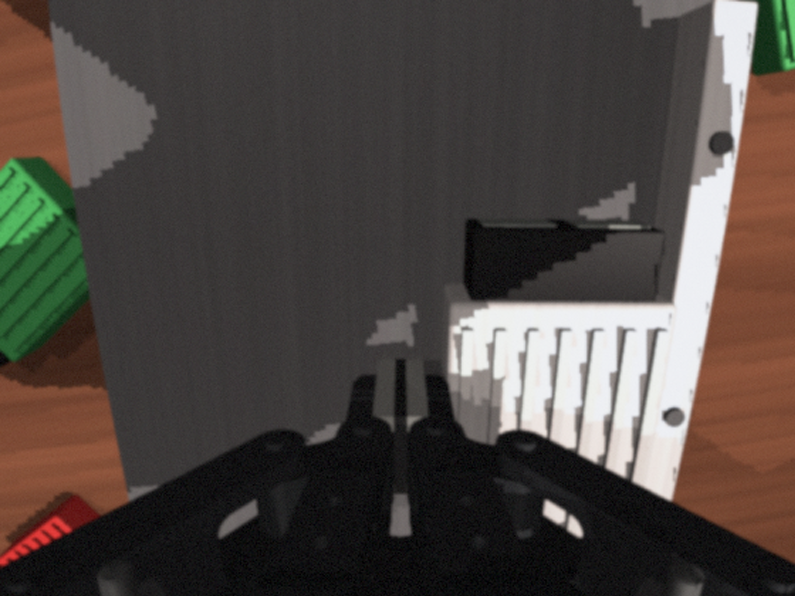

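The unit's left side now touches the fence along its length, with no gap at (672,300) to (670,490). The force rose to 9.5 N. I'll back off and go round behind it.

Request:
step_arm(
  motion=[
    {"slide": [0, -8, 0], "dr": [0, 0, 0], "jaw": 0},
    {"slide": [0, -18, 0], "dr": [0, 0, 0], "jaw": 0},
    {"slide": [30, -18, 0], "dr": [0, 0, 0], "jaw": 0},
    {"slide": [65, -18, 0], "dr": [0, 0, 0], "jaw": 0},
    {"slide": [73, -10, 0], "dr": [0, 0, 0], "jaw": 10},
    {"slide": [73, 15, 0], "dr": [0, 0, 0], "jaw": 18},
    {"slide": [73, 42, 0], "dr": [0, 0, 0], "jaw": 18},
    {"slide": [73, 42, 0], "dr": [0, 0, 0], "jaw": 18},
  ],
)

```text
clock: 8.25
position: [456.4, 88.7, 99.7]
ee_rot: [0.073, 0.997, 0.001, 0.001]
contact_force: [0.3, -0.1, 1.0]
gripper_width: 18.2
grasp_force: 0.0
```

Request:
step_arm(
  motion=[
    {"slide": [-4, 0, 0], "dr": [0, 0, 0], "jaw": 18},
    {"slide": [-7, 0, 0], "dr": [0, 0, 0], "jaw": 18},
    {"slide": [-11, 0, 0], "dr": [0, 0, 0], "jaw": 18},
    {"slide": [-16, 0, 0], "dr": [0, 0, 0], "jaw": 18},
    {"slide": [-22, 0, 0], "dr": [0, 0, 0], "jaw": 18},
    {"slide": [-28, 0, 0], "dr": [0, 0, 0], "jaw": 18},
    {"slide": [-34, 0, 0], "dr": [0, 0, 0], "jaw": 18},
    {"slide": [-40, 0, 0], "dr": [0, 0, 0], "jaw": 18},
  ],
)

```text
clock: 9.25
position: [494.8, 80.8, 99.2]
ee_rot: [0.074, 0.997, -0.0, -0.0]
contact_force: [-1.5, -0.5, 0.2]
gripper_width: 18.2
grasp_force: 0.5
```

```bash
python3 - <<'E'
from h import *
s=arm.read_state(); a=optics.get_image("wrist")
b=optics.get_image("side")[185:290,155:360]; cv2.imwrite("pics/w4.png",a); cv2.imwrite("pics/s4.png",b)
cv2.imwrite("pics/v4.png",np.hstack([a[:,80:480],cv2.resize(b[:,:195],(390,210)).repeat(2,0)]))
p=np.array(s['position'])[:2]-[661,51.5];t=np.radians(-8.6)
print(s['clock'],s['position'],s['contact_force'],p@[[np.cos(t),-np.sin(t)],[np.sin(t),np.cos(t)]])
E
```

```text
9.25 [494.83660135  80.76971474  99.17862689] [-1.50944422 -0.51128565  0.17973481] [-168.67197755    4.09331633]
```

View pics/v4.png

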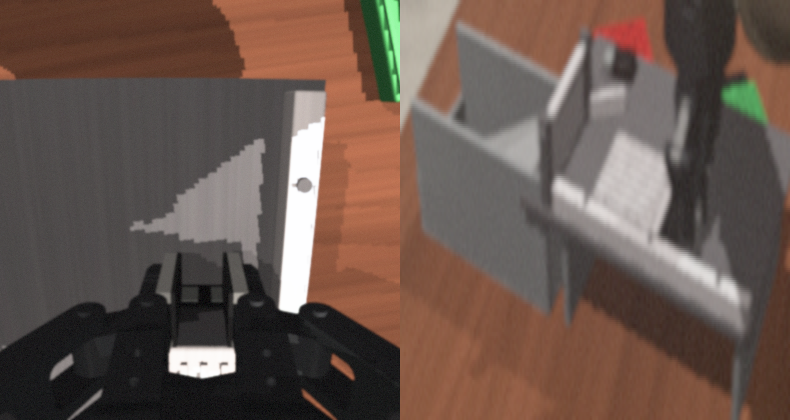

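The side view (right half) shows the unit still against the fence with the fingers behind its connector. The contact force is only 1.5 N. I'll push along the fence.

Request:
step_arm(
  motion=[
    {"slide": [-6, 0, 0], "dr": [0, 0, 0], "jaw": 18},
    {"slide": [-13, 0, 0], "dr": [0, 0, 0], "jaw": 18},
    {"slide": [-20, 0, 0], "dr": [0, 0, 0], "jaw": 18},
    {"slide": [-27, 0, 0], "dr": [0, 0, 0], "jaw": 18},
    {"slide": [-34, 0, 0], "dr": [0, 0, 0], "jaw": 18},
    {"slide": [-41, 0, 0], "dr": [0, 0, 0], "jaw": 18},
    {"slide": [-47, 0, 0], "dr": [0, 0, 0], "jaw": 18},
    {"slide": [-52, 0, 0], "dr": [0, 0, 0], "jaw": 18},
  ],
)

```text
clock: 10.35
position: [546.3, 73.1, 99.3]
ee_rot: [0.074, 0.997, -0.0, -0.0]
contact_force: [-2.1, -0.0, 0.4]
gripper_width: 18.0
grasp_force: 0.6
```

Request:
step_arm(
  motion=[
    {"slide": [-5, 0, 0], "dr": [0, 0, 0], "jaw": 18},
    {"slide": [-11, 0, 0], "dr": [0, 0, 0], "jaw": 18},
    {"slide": [-17, 0, 0], "dr": [0, 0, 0], "jaw": 18},
    {"slide": [-23, 0, 0], "dr": [0, 0, 0], "jaw": 18},
    {"slide": [-29, 0, 0], "dr": [0, 0, 0], "jaw": 18},
    {"slide": [-35, 0, 0], "dr": [0, 0, 0], "jaw": 18},
    {"slide": [-41, 0, 0], "dr": [0, 0, 0], "jaw": 18},
    {"slide": [-46, 0, 0], "dr": [0, 0, 0], "jaw": 18},
  ],
)

```text
clock: 11.35
position: [591.8, 66.3, 99.2]
ee_rot: [0.074, 0.997, -0.0, -0.0]
contact_force: [-0.7, -1.0, 0.5]
gripper_width: 18.0
grasp_force: 0.7
```

```bash
python3 - <<'E'
from h import *
s=arm.read_state(); a=optics.get_image("scene")[155:310,230:400]
b=optics.get_image("side")[185:290,155:360]
cv2.imwrite("pics/v5.png",np.hstack([cv2.resize(a,(400,365)),cv2.resize(b[:,:195],(390,210)).repeat(2,0)[:365]]))
p=np.array(s['position'])[:2]-[661,51.5];t=np.radians(-8.6)
print(s['clock'],s['position'],s['contact_force'],p@[[np.cos(t),-np.sin(t)],[np.sin(t),np.cos(t)]])
E
```

```text
11.35 [591.7534459   66.27757174  99.20614723] [-0.72011091 -0.98156521  0.53216232] [-70.67774149   4.25661111]
```

View pics/v5.png

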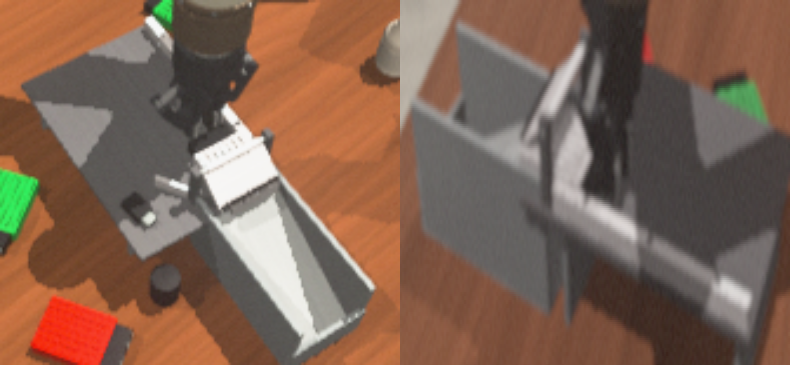

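Both views show the flap opened by the unit: its front is past the flap and the fingers are behind it. I'll push on past the tipping point.

Request:
step_arm(
  motion=[
    {"slide": [-5, 0, 0], "dr": [0, 0, 0], "jaw": 18},
    {"slide": [-11, 0, 0], "dr": [0, 0, 0], "jaw": 18},
    {"slide": [-17, 0, 0], "dr": [0, 0, 0], "jaw": 18},
    {"slide": [-23, 0, 0], "dr": [0, 0, 0], "jaw": 18},
    {"slide": [-29, 0, 0], "dr": [0, 0, 0], "jaw": 18},
    {"slide": [-35, 0, 0], "dr": [0, 0, 0], "jaw": 18},
    {"slide": [-40, 0, 0], "dr": [0, 0, 0], "jaw": 18},
    {"slide": [-44, 0, 0], "dr": [0, 0, 0], "jaw": 18},
  ],
)

```text
clock: 12.45
position: [635.3, 59.9, 99.3]
ee_rot: [0.074, 0.997, 0.0, 0.0]
contact_force: [-1.5, -0.1, 1.2]
gripper_width: 18.2
grasp_force: 0.7
```

Request:
step_arm(
  motion=[
    {"slide": [-2, 0, 0], "dr": [0, 0, 0], "jaw": 18},
    {"slide": [-4, 0, 0], "dr": [0, 0, 0], "jaw": 18},
    {"slide": [-6, 0, 0], "dr": [0, 0, 0], "jaw": 18},
    {"slide": [-8, 0, 0], "dr": [0, 0, 0], "jaw": 18},
    {"slide": [-10, 0, 0], "dr": [0, 0, 0], "jaw": 18},
    {"slide": [-12, 0, 0], "dr": [0, 0, 0], "jaw": 18},
    {"slide": [-14, 0, 0], "dr": [0, 0, 0], "jaw": 18},
    {"slide": [-14, 0, 0], "dr": [0, 0, 0], "jaw": 18},
  ],
)

```text
clock: 13.45
position: [642.2, 57.7, 97.4]
ee_rot: [0.073, 0.997, -0.001, -0.007]
contact_force: [-16.0, 3.0, 2.8]
gripper_width: 18.0
grasp_force: 0.0
```

```bash
python3 - <<'E'
from h import *
s=arm.read_state(); a=optics.get_image("scene")[155:310,230:400]
b=optics.get_image("side")[185:290,155:360]
cv2.imwrite("pics/v6.png",np.hstack([cv2.resize(a,(400,365)),cv2.resize(b[:,:195],(390,210)).repeat(2,0)[:365]]))
p=np.array(s['position'])[:2]-[661,51.5];t=np.radians(-8.6)
print(s['clock'],s['position'],s['contact_force'],p@[[np.cos(t),-np.sin(t)],[np.sin(t),np.cos(t)]])
E
```

```text
13.45 [642.17923     57.67070154  97.38956876] [-15.9596438    2.98175073   2.7851331 ] [-19.5318944    3.28695022]
```

View pics/v6.png

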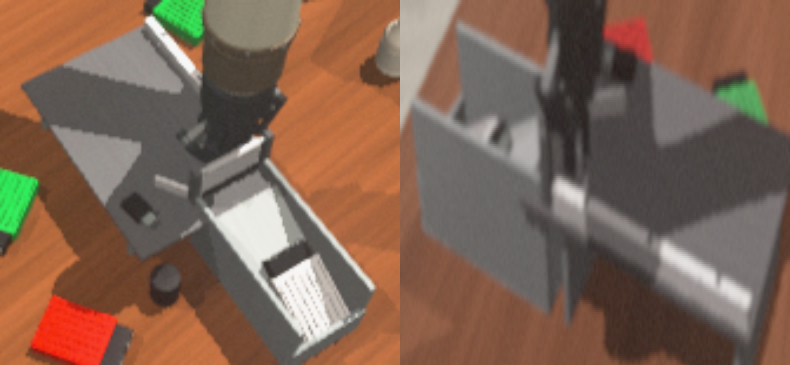

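The unit has slid to the ramp's end, at (305,290) in the scene half. The fingers press on the flap frame with 16 N, so I'll draw back at once, then lift clear.

Request:
step_arm(
  motion=[
    {"slide": [10, 0, 0], "dr": [0, 0, 0], "jaw": 18},
    {"slide": [25, 0, 0], "dr": [0, 0, 0], "jaw": 18},
    {"slide": [45, 0, 0], "dr": [0, 0, 0], "jaw": 18},
    {"slide": [70, 0, -5], "dr": [0, 0, 0], "jaw": 18},
    {"slide": [95, 0, -20], "dr": [0, 0, 0], "jaw": 18},
    {"slide": [120, 0, -50], "dr": [0, 0, 0], "jaw": 18},
    {"slide": [130, 0, -90], "dr": [0, 0, 0], "jaw": 18},
    {"slide": [130, 0, -120], "dr": [0, 0, 0], "jaw": 18},
  ],
)

```text
clock: 14.55
position: [520.6, 77.4, 221.9]
ee_rot: [0.074, 0.997, 0.001, 0.002]
contact_force: [0.8, -0.8, 0.0]
gripper_width: 17.9
grasp_force: 0.0
```

Request:
step_arm(
  motion=[
    {"slide": [20, 0, -20], "dr": [0, 0, 0], "jaw": 18},
    {"slide": [40, 0, -40], "dr": [0, 0, 0], "jaw": 18},
    {"slide": [40, 0, -60], "dr": [0, 0, 0], "jaw": 18},
    {"slide": [40, 0, -60], "dr": [0, 0, 0], "jaw": 18},
    {"slide": [40, 0, -60], "dr": [0, 0, 0], "jaw": 18},
    {"slide": [40, 0, -60], "dr": [0, 0, 0], "jaw": 18},
    {"slide": [40, 0, -60], "dr": [0, 0, 0], "jaw": 18},
    {"slide": [40, 0, -60], "dr": [0, 0, 0], "jaw": 18},
  ],
)

```text
clock: 15.55
position: [480.7, 82.9, 278.9]
ee_rot: [0.074, 0.997, -0.0, -0.0]
contact_force: [-0.2, 0.1, 1.2]
gripper_width: 18.0
grasp_force: 0.0
```

```bash
python3 - <<'E'
from h import *
s=arm.read_state(); a=optics.get_image("scene")[155:310,230:400]
b=optics.get_image("side")[185:290,155:360]
cv2.imwrite("pics/v7.png",np.hstack([cv2.resize(a,(400,365)),cv2.resize(b[:,:195],(390,210)).repeat(2,0)[:365]]))
print(s['clock'],s['position'],s['contact_force'])
E
```

```text
15.55 [480.66365042  82.88734361 278.89853521] [-0.21411465  0.14444338  1.19060752]
```

View pics/v7.png

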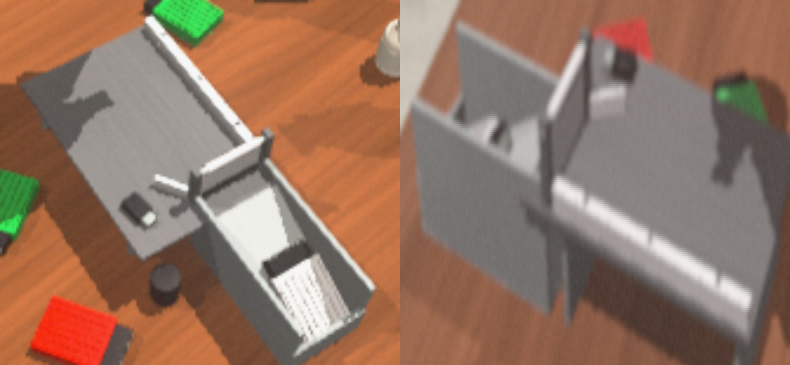

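The flap hangs shut, the unit lies at the end of the ramp, the plug and capacitor have not moved, and the arm is clear. I'll hand the job in.

```bash
python3 -c "
from bench import arm
print(arm.job_done())"
```

```text
the job is handed in; nothing more can be done
None
```

The control unit was pushed flush to the fence and through the flap, and it slid to the end of the ramp; the flap hung shut behind it, nothing else on the chute was seen to move, and the job was handed in at about 16 s (fingers briefly pressed the flap frame at about 16 N).

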